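# Press a label holder home behind the lip of a display riser

## Task

Take the brass label holder out of the foam block and push it down behind the aluminium lip along the front of the grey display riser, centred over the two spring pins and with its white card to the front, until it is fully home on the channel floor. Press firmly but do not ram it. Finish while still holding it with the gripper, pressed home against the pins, so that I can tighten the two clamp screws; leave everything else as it stands.

Things in the scene. Friction and masses are not known exactly. Their poses are not given: they have to be found in the camera images.
- label_holder: brass-bodied label holder with white card, upright in a slot of the foam block (may lean 3 deg); 94 mm tall, about 0.16 kg. Origin: centre of the tongue's underside; z up, y along its width, card face to -x. Tongue: x -3 to +3 mm, 90 mm wide, z 0 to 34 mm, lower edges rounded. Body: x -9 to +3 mm (12 mm thick, flush at the back), 100 mm wide, z 34 to 94 mm: grip across the 12 mm, near the top
- card_face (a point): centre of the white card face of the label holder: at x -9, y 0, z 64 mm of label_holder
- shelf: grey display riser fixed to the bench, 160 mm deep (x), 320 mm wide (y), deck top at z 80 mm. Origin: centre of the underside; its front faces its own -x, away from the robot, turned up to 20 degrees. Along the whole front runs an aluminium U-shaped label rail. Two brass clamp screws on the lip, at y +-45 mm, z 48 mm, stick out to x -102 mm
- lip (a point): top inner edge of the rail's lip, midway: x -89, y 0, z 60 mm of shelf, same axes. The channel, 9 mm wide and open at the top, lies between the lip (x -89 mm, 4 mm thick) and the riser's front face (x -80 mm), which rises higher, to the deck at z 80 mm. Above this edge the lip flares outwards at 45 degrees, as a lead-in, to about x -96, z 67 mm. Channel floor at z 38 mm
- seat (a point): centre of the channel floor between the two spring pins: x -84.5, y 0, z 38 mm of shelf, same axes. The fully home holder stands with its origin here, its axes along these (up to 1.5 mm play to front and back)
- pin_left (a joint): spring pin in the channel floor at y +30 mm, 6 mm diameter, stands 5 mm above the floor. Value: how far it is pushed down, m; 0 up, 0.005 level with the floor. Starts to move at about 2.5 N, takes about 4 N at 5 mm. The pins lift the holder again when it is not pressed
- pin_right (a joint): the same, at y -30 mm
- foam_block: white foam block, fixed, 160 (x) x 140 (y) x 60 mm high, origin centre of underside. Two slots along its y, at x -40 and +40 mm, 7.5 mm wide, 94 mm long, 30 mm deep: one has the brass holder, the other the spare; either way round
- spare_holder: bystander: same holder with a blue body, in the other slot of the foam block
- artefact: bystander: brass fan-shaped piece on a pin in a wooden base 60 x 60 mm, 110 mm high, standing on the riser's deck near one end, origin centre of underside
- pot: bystander: terracotta pot, 60 mm diameter, 60 mm high, on the riser's deck near the other end, origin centre of underside
- torch: bystander: bench gas torch standing on its foot, 68 mm diameter, 150 mm high, on the bench beyond the foam block, origin centre of underside
Mind the look-alikes: they are no part of the job. There is more than one size of the label_holder; the one meant has the size given above.

How it is judged:
By the outcome, as a careful person would: the job done as asked, in the order asked, and still so for the second after the job is handed in, while the arm keeps its last pose, push and grip.
It also fails if it takes over 43 s, if anything falls off the work surface, if the arm or the gripper's body presses on something with over 40 N, if the wrist force passes 120 N, or if a joint passes its speed limit or range.

## Robot

A 6-joint arm with a two-finger parallel gripper is mounted at the origin on the work surface. World frame = base frame: x ahead of the robot, y to its left, z up, the work surface at z = 0. Lengths are in m, angles in rad, forces in N, time in s.
With the tool pointing down it reaches from about 0.25 to 0.775 m from the base axis. Payload 4 kg.
Tool frame: the origin (TCP) lies at the very end of the fingers, on their centre line; the grasp point (between the pads) lies 19 mm behind it (tcp_to_grasp is the distance from the TCP to the grasp point, in m); z points along the fingers, y is the line along which they close (so a half turn about z gives the same grasp; the last joint's range is limited). The gripper opens to 94 mm and grips with 3 to 60 N. Pads are 16 mm wide; open, the fingers measure 119 mm over their backs; the gripper's body (75 mm by 177 mm) begins 78 mm behind the grasp point.
Start: joints at [-1.293, 0.087, 1.371, -0, 1.684, -0.103], TCP at [0.204, -0.511, 0.206] pointing down, gripper open.
Joint ranges: [-3.1, 3.1], [-0.76, 2.03], [0.27, 2.55], [-1.08, 4.22], [0.17, 2.65], [-2.57, 2.57]. Speed limits (rad/s): [2.79, 2.79, 3.14, 3.14, 3.14, 3.14].

## Interface

Orientations are given as [roll, pitch, yaw] about the fixed x, y, z axes, in that order (R = Rz(yaw) Ry(pitch) Rx(roll)).
In Python, from bench import * gives the robot as it stands.
- The arm moves only by the tool creep_tool, called after "Request:" as name(argument=value, ...) on one line, values as JSON. Schema: {"type":"object","properties":{"steps":{"type":"array","items":{"type":"number"},"minItems":5,"maxItems":100},"only":{"type":"string"},"quiet":{"type":"boolean"},"lines":{"type":"string"}},"required":["steps"],"additionalProperties":false}. steps is one flat list of numbers that holds 1 to 20 rows one after another, with no inner brackets; each row has 5 numbers: the finger opening in m, then dx, dy, dz in m, then a turn about the tool's z in rad; each row shifts and turns the commanded pose from where the row before left it, along the tool's axes as they then stand; what a row does not reach is not made up. A row lasts 1/12 s, in which the tool goes at most 0.0417 m and 0.125 rad, less where a joint would pass 70% of its speed; a pose out of reach is approached as far as the arm can. The fingers move at their own pace and stop on an object; the grip force is fixed at half the most. Time passes only in rows, so rows that do not move let the fingers close. The tool returns the time, the measured TCP pose, the force, the opening and the grip force at its end. only (a regular expression) keeps the lines of the reply that match it, lines (a string "A,B") keeps lines A to B, and quiet returns only ok. Input that does not fit is refused with a message, and nothing moves.
- get_obs(): the state, without advancing time (a new reading comes with each control period).
- snapshot(name): name is "scene" or "side" or "wrist"; returns a dict with "color" (420x560x3 uint8, blue, green, red), "fx", "fy", "cx", "cy" (pixels), "k1" (the pictures are not rectified: a ray, as slopes to the right and down, at radius r is drawn at 1 + k1 r^2 times it, then the intrinsics apply), "extrinsics" (4x4, takes a point from world to camera coordinates). Camera axes: x right, y down, z forward; pixel columns grow to the right and rows downward; lengths in m; the calibration is good to about 2 mm. A picture is of the moment at which its call begins. There is no depth.
- close_job(): hands the job in; it is judged then, once.
The state is a dict: "time": time; "joint_positions": joint angles; "qvel": joint speeds; "joint_torque": joint torques, N m; "tool_pos": TCP position; "ee_rot": TCP orientation; "wrist_force": force on the tool from outside, world axes, zero at the start; "wrist_torque": the same for the moment, N m; "width": finger opening in m; "finger_force": force on a finger pad.
Only numpy, scipy, OpenCV 4.12 (cv2) and the standard library are available. Lean on these libraries where they do the work, as an engineer would, in place of code of your own. Each camera call takes 0.05 s, during which the arm holds its last target. There are 200 camera calls.

## Working session

There is one attempt and no reset: what is moved stays moved. The work goes in short steps, Python scripts to look and compute and a tool call to move; the robot and the scene stay as the last step left them, time stands still between calls to the robot, and variables do not carry over. Pictures are saved under pics/ and viewed, at most 10 in all, crops included, and the job is handed in when it is done.

```bash
mkdir -p pics; ls; python3 - <<'E'
from bench import *
import cv2,numpy as np
o=get_obs();print({k:np.round(v,3) for k,v in o.items()})
for n in("scene","side"):
    s=snapshot(n);cv2.imwrite(f"pics/{n}0.png",s["color"]);print(n,s["fx"],s["fy"],s["cx"],s["cy"],s["k1"],np.round(s["extrinsics"],3).tolist())
E
```

```text
pics
{'time': np.float64(0.0), 'joint_positions': array([-1.293,  0.088,  1.372,  0.   ,  1.684, -0.103]), 'qvel': array([-0.002, -0.001,  0.001, -0.001, -0.   ,  0.001]), 'joint_torque': array([-1.0000e-03, -3.4019e+01, -3.0243e+01,  7.2000e-02,  3.3000e-02,
       -0.0000e+00]), 'tool_pos': array([ 0.204, -0.51 ,  0.204]), 'ee_rot': array([-3.139, -0.   ,  0.381]), 'wrist_force': array([-0.089,  0.03 ,  0.899]), 'wrist_torque': array([-0.02 ,  0.024, -0.031]), 'finger_force': np.float64(0.0), 'width': np.float64(0.094)}
scene 500.03658404693107 500.03658404693107 277.99526616633705 202.08582313162387 -0.024043570511792033 [[-0.648, 0.762, -0.005, 0.345], [0.589, 0.496, -0.638, -0.335], [-0.484, -0.416, -0.77, 1.637], [0.0, 0.0, 0.0, 1.0]]
side 429.28591667909217 429.28591667909217 290.7504381116712 208.24724482049837 -0.1293108648814928 [[-0.994, -0.107, -0.004, 0.586], [-0.078, 0.746, -0.661, 0.042], [0.074, -0.657, -0.75, 1.055], [0.0, 0.0, 0.0, 1.0]]
```

View pics/scene0.png

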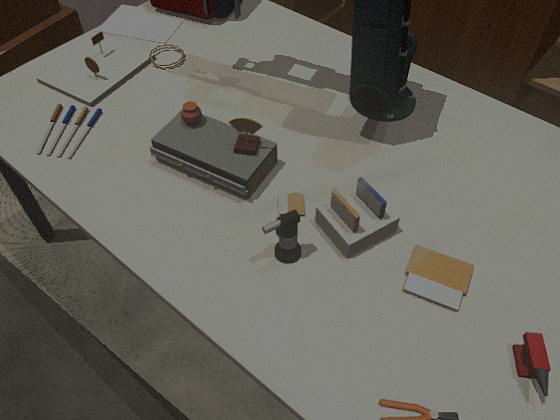

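View pics/side0.png

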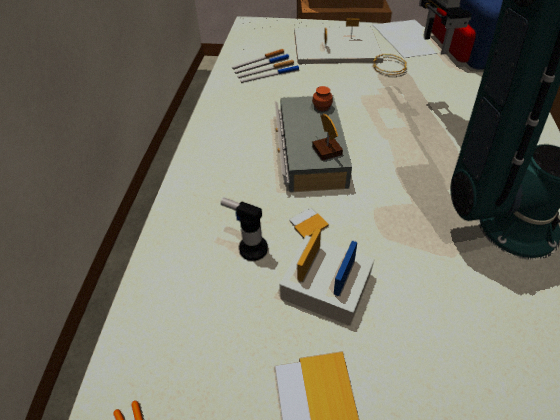

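Candidates for the holder are brass in the foam (scene 345,212), blue spare (371,197), a small flat brass one on the bench (297,204) and a large flat one (440,275). Only the one in the foam block is brass and upright in a slot, so that fits. I'll confirm it in a crop.

```bash
python3 - <<'E'
import cv2,numpy as np
a=cv2.imread("pics/scene0.png")[165:265,280:410];b=cv2.imread("pics/side0.png")[220:330,265:385]
c=cv2.imread("pics/scene0.png")[105:205,145:285];d=cv2.imread("pics/side0.png")[80:200,260:370]
f=lambda i:cv2.convertScaleAbs(cv2.resize(i,(400,300),interpolation=cv2.INTER_CUBIC),alpha=1.3)
cv2.imwrite("pics/crop1.png",np.vstack([np.hstack([f(a),f(b)]),np.hstack([f(c),f(d)])]))
E
```

```text
(no output)
```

View pics/crop1.png

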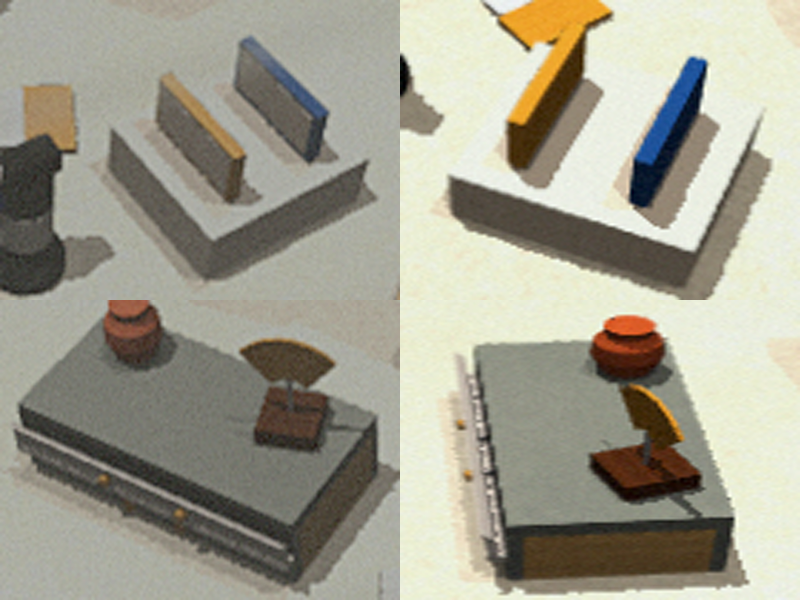

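The crop confirms it: the brass holder has its pale (shadowed) card to +x, the same way as the riser's front, and its brass back to the robot. The two screws are at about scene (181,165) and (208,176), and side (277,130) and (279,150). Next come the first rough positions.

```bash
cat > h.py <<'E'
import cv2,numpy as np
def ray(s,p):
    K=np.array([[s["fx"],0,s["cx"]],[0,s["fy"],s["cy"]],[0,0,1.]])
    u=cv2.undistortPoints(np.array([[p]],float),K,np.array([s["k1"],0,0,0,0.]))[0,0]
    # brown model r_d = r(1+k1 r^2): same as OpenCV
    E=np.array(s["extrinsics"]);R,t=E[:3,:3],E[:3,3]
    d=R.T@np.array([*u,1]);return -R.T@t,d/np.linalg.norm(d)
def plane(s,p,z):
    c,d=ray(s,p);return c+d*(z-c[2])/d[2]
def tri(rs):
    A=sum(np.eye(3)-np.outer(d,d) for c,d in rs);b=sum((np.eye(3)-np.outer(d,d))@c for c,d in rs)
    x=np.linalg.solve(A,b);return x,[np.linalg.norm(np.cross(x-c,d)) for c,d in rs]
def proj(s,X):
    E=np.array(s["extrinsics"]);K=np.array([[s["fx"],0,s["cx"]],[0,s["fy"],s["cy"]],[0,0,1.]])
    return cv2.projectPoints(np.array(X,float).reshape(-1,3),cv2.Rodrigues(E[:3,:3])[0],E[:3,3],K,np.array([s["k1"],0,0,0,0.]))[0][:,0]
E
python3 - <<'E'
from bench import *
from h import *
np.set_printoptions(precision=4,suppress=True)
S=snapshot("scene");D=snapshot("side")
for a,b in(((181.05,164.7),(276.8,129.6)),((207.6,176.3),(278.7,150))):print("screw",tri([ray(S,a),ray(D,b)]))
# holder top ends: side crop b & scene crop a
fa=lambda x,y:(280+x/3.077,165+y/3); fb=lambda x,y:(265+(x-400)/3.333,220+y/2.727)
for p in((162,78),(241,158)):print("top scene",plane(S,fa(*p),.124))
for p in((578,28),(516,122)):print("top side",plane(D,fb(*p),.124))
for p in((110,127),(210,235),(369,160)):print("foam scene",plane(S,fa(*p),.06))
fc=lambda x,y:(145+x/2.857,105+(y-300)/3)
for p in((20,404),(295,522),(378,418)):print("deck scene",plane(S,fc(*p),.08))
W=snapshot("wrist");print(W["fx"],W["k1"],W["extrinsics"], get_obs()["tool_pos"])
E
```

```text
screw (array([ 0.6563, -0.2465,  0.0502]), [np.float64(4.403927485013465e-05), np.float64(4.403927485012546e-05)])
screw (array([ 0.6395, -0.1588,  0.0501]), [np.float64(9.393805547886809e-05), np.float64(9.39380554788388e-05)])
top scene [0.5191 0.1651 0.124 ]
top scene [0.547  0.2601 0.124 ]
top side [0.5132 0.168  0.124 ]
top side [0.5436 0.2572 0.124 ]
foam scene [0.5431 0.1358 0.06  ]
foam scene [0.5811 0.2635 0.06  ]
foam scene [0.4355 0.3183 0.06  ]
deck scene [ 0.6592 -0.357   0.08  ]
deck scene [ 0.5948 -0.0483  0.08  ]
deck scene [ 0.4466 -0.0746  0.08  ]
324.3167000234838 -0.028520399784611145 [[ 0.3716 -0.9284 -0.0014 -0.5497]
 [-0.8985 -0.36    0.2511 -0.0248]
 [-0.2336 -0.092  -0.968   0.3913]
 [ 0.      0.      0.      1.    ]] [ 0.2043 -0.5104  0.205 ]
```

The screws come out 89 mm apart at z 50 mm (90 mm and 48 mm given), so the riser estimate is sound. I'll look close at the riser with the wrist camera, then go to the foam block.

Request:
creep_tool(steps=[0.05, 0, 0, -0.034, 0, 0.05, 0, 0, -0.033, 0, 0.05, 0, 0, -0.033, 0, 0.05, 0.0365, -0.0092, 0, 0, 0.05, 0.0365, -0.0092, 0, 0, 0.05, 0.0365, -0.0092, 0, 0, 0.05, 0.0365, -0.0092, 0, 0, 0.05, 0.0365, -0.0092, 0, 0, 0.05, 0.0365, -0.0092, 0, 0, 0.05, 0.0365, -0.0092, 0, 0, 0.05, 0.0365, -0.0092, 0, 0, 0.05, 0.0365, -0.0092, 0, 0, 0.05, 0.0365, -0.0092, 0, 0, 0.05, 0.0365, -0.0092, 0, 0, 0.05, 0.0365, -0.0092, 0, 0, 0.05, 0.0365, -0.0092, 0, 0, 0.05, 0.0365, -0.0092, 0, 0])

```text
time: 1.67
tool_pos: [0.6322, -0.1997, 0.3053]
ee_rot: [-3.142, 0.0, 0.381]
wrist_force: [0.1, -0.7, 0.2]
width: 0.05
finger_force: 0.0
```

Request:
creep_tool(steps=[0.05, 0, 0, 0, -0.125, 0.05, 0, 0, 0, -0.125, 0.05, 0, 0, 0, -0.125, 0.05, 0, 0, 0, -0.125, 0.05, 0, 0, 0, -0.125, 0.05, 0, 0, 0, -0.125, 0.05, 0, 0, 0, -0.125, 0.05, 0, 0, 0, -0.125, 0.05, 0, 0, 0, -0.125, 0.05, 0, 0, 0, -0.125, 0.05, 0, 0, 0, -0.125, 0.05, 0, 0, 0, 0])

```text
time: 2.67
tool_pos: [0.6309, -0.2011, 0.3051]
ee_rot: [-3.141, -0.0, 1.758]
wrist_force: [-0.2, 0.2, 0.1]
width: 0.0499
finger_force: 0.0
```

```bash
python3 - <<'E'
from bench import *
from h import *
W=snapshot("wrist");cv2.imwrite("pics/w1.png",W["color"])
import pickle;pickle.dump(W,open("w1.pkl","wb"))
X=[[.6308,-.206,.038],[.6563,-.2465,.048],[.6395,-.1588,.048]]
print(proj(W,X),np.round(W["extrinsics"],4).tolist())
E
```

```text
[[276.31345099 182.58330964]
 [288.86387042 215.30016576]
 [289.25733851 150.62412779]] [[0.9826, 0.1858, 0.0006, -0.584], [0.1797, -0.951, 0.2518, -0.356], [0.0474, -0.2473, -0.9678, 0.4078], [0.0, 0.0, 0.0, 1.0]]
```

View pics/w1.png

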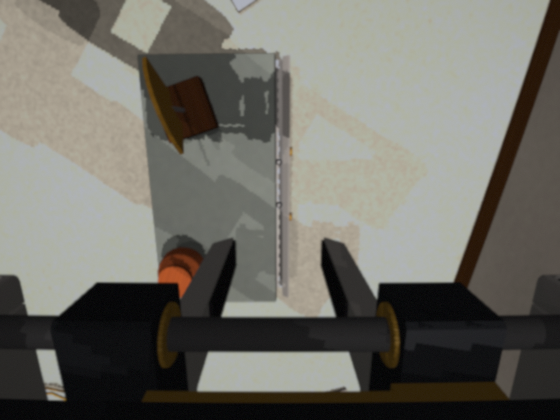

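The view shows the screws at (291,152) and (291,216), what look like the pins in the channel at (279,162) and (279,204), and the deck's front edge at about column 277. I'll measure these numerically.

```bash
python3 - <<'E'
from h import *
import pickle
np.set_printoptions(precision=4,suppress=True)
W=pickle.load(open("w1.pkl","rb"));im=W["color"]
f=cv2.resize(im[130:240,250:310],None,fx=7,fy=7,interpolation=cv2.INTER_CUBIC)
g=cv2.resize(im[40:150,250:310],None,fx=5.4,fy=5.4,interpolation=cv2.INTER_CUBIC)
f=cv2.resize(f,(324,594));cv2.imwrite("pics/w1c.png",cv2.convertScaleAbs(np.hstack([g,f]),alpha=1.4))
I=im.astype(float);sat=I[...,2]-I[...,0]
for r0,r1 in((145,160),(208,224)):
    w=np.clip(sat[r0:r1,284:298]-30,0,None);y,x=np.mgrid[r0:r1,284:298];c=((w*x).sum()/w.sum(),(w*y).sum()/w.sum())
    print("screw",c,w.sum(),plane(W,c,.048))
hsv=cv2.cvtColor(im,cv2.COLOR_BGR2GRAY)
for r in range(90,240,10):print(r,hsv[r-1:r+2,270:296].mean(0).astype(int).tolist())
E
```

```text
screw (np.float64(290.5846774193548), np.float64(151.5255376344086)) 744.0 [ 0.6415 -0.1596  0.048 ]
screw (np.float64(290.08562197092084), np.float64(216.96445880452342)) 619.0 [ 0.6585 -0.2486  0.048 ]
90 [70, 69, 68, 63, 56, 56, 67, 80, 96, 107, 110, 104, 92, 84, 81, 81, 81, 81, 86, 103, 127, 147, 161, 170, 174, 175]
100 [68, 68, 68, 63, 56, 54, 65, 79, 95, 107, 110, 105, 95, 85, 81, 80, 82, 82, 87, 105, 129, 149, 162, 169, 172, 173]
110 [69, 68, 68, 64, 57, 56, 65, 78, 94, 105, 109, 105, 95, 85, 81, 81, 83, 82, 87, 106, 131, 152, 165, 170, 171, 170]
120 [68, 68, 68, 64, 57, 55, 64, 78, 93, 104, 107, 104, 94, 85, 82, 82, 82, 82, 88, 107, 130, 147, 158, 166, 169, 171]
130 [68, 69, 68, 67, 72, 97, 132, 149, 141, 123, 110, 103, 94, 85, 82, 82, 83, 83, 90, 111, 136, 153, 163, 170, 172, 172]
140 [100, 114, 120, 116, 107, 110, 134, 154, 152, 134, 117, 112, 118, 124, 126, 128, 129, 133, 138, 144, 149, 154, 163, 170, 172, 172]
150 [120, 120, 120, 116, 108, 110, 135, 158, 161, 144, 122, 116, 121, 126, 132, 138, 141, 145, 145, 137, 127, 131, 148, 163, 170, 170]
160 [120, 121, 120, 117, 105,
[... 344 characters left out ...]
53, 157, 164, 169, 171, 169]
190 [130, 130, 131, 128, 121, 118, 138, 161, 162, 142, 119, 114, 122, 127, 130, 130, 131, 136, 141, 147, 152, 159, 167, 172, 174, 174]
200 [130, 131, 130, 128, 121, 116, 130, 148, 145, 126, 109, 112, 122, 128, 130, 130, 132, 138, 144, 150, 154, 162, 169, 171, 170, 170]
210 [109, 110, 110, 109, 105, 110, 135, 158, 156, 135, 110, 107, 118, 127, 130, 130, 132, 137, 144, 147, 149, 158, 166, 170, 171, 172]
220 [109, 109, 109, 107, 104, 109, 134, 157, 154, 127, 97, 90, 105, 118, 123, 124, 126, 130, 133, 132, 131, 134, 140, 145, 150, 156]
230 [111, 111, 111, 110, 106, 110, 133, 158, 159, 134, 100, 90, 105, 118, 123, 124, 125, 132, 138, 143, 144, 144, 143, 144, 145, 147]
```

View pics/w1c.png

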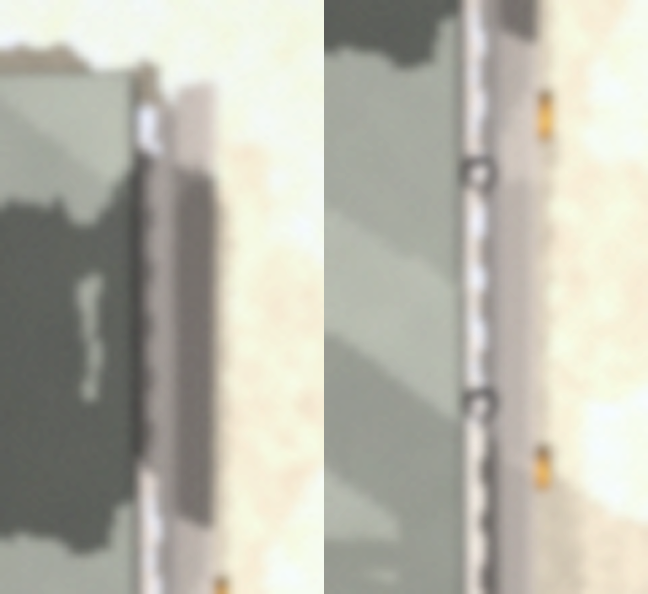

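The crop shows the two pins as ringed dots in the channel at (278.9,162.4) and (278.9,205.0), with the deck's front edge at about column 275. Next I'll convert these and work out the move to the foam.

```bash
python3 - <<'E'
from h import *
import pickle
np.set_printoptions(precision=4,suppress=True)
W=pickle.load(open("w1.pkl","rb"))
p=[plane(W,c,.042) for c in((278.9,162.4),(278.9,205.0))];print(p,np.linalg.norm(p[0]-p[1]),(p[0]+p[1])/2)
d=p[0]-p[1];print("pin ang",np.degrees(np.arctan2(-d[0],d[1])))
e=[plane(W,c,.080) for c in((274.5,100),(274.5,230))];d=e[0]-e[1];print("deck edge",e,np.degrees(np.arctan2(-d[0],d[1])))
y=np.radians(190.9);R=np.array([[np.cos(y),-np.sin(y)],[np.sin(y),np.cos(y)]])
m=((p[0]+p[1])/2)[:2]
print("from edge: dist pin->edge along shelf x", (R.T@(e[0][:2]-m)), "screw", R.T@(np.array([.65,-.2041])-m))
E
```

```text
[array([ 0.629 , -0.1774,  0.042 ]), array([ 0.6401, -0.236 ,  0.042 ])] 0.05965758262893557 [ 0.6346 -0.2067  0.042 ]
pin ang 10.744713706054638
deck edge [array([ 0.6092, -0.1015,  0.08  ]), array([ 0.6389, -0.261 ,  0.08  ])] 10.554326547751035
from edge: dist pin->edge along shelf x [ 0.0051 -0.1081] screw [-0.0156  0.0004]
```

Request:
creep_tool(steps=[0.05, 0.03, -0.004, 0, 0.05, 0.05, 0.0415, -0.002, 0, 0.05, 0.05, 0.0415, -0.002, 0, 0.05, 0.05, 0.0415, -0.002, 0, 0.05, 0.05, 0.0415, -0.002, 0, 0.05, 0.05, 0.0415, -0.002, 0, 0.05, 0.05, 0.0415, 0, 0, 0.05, 0.05, 0.0415, 0, 0, 0.05, 0.05, 0.03, 0, 0, 0.05, 0.05, 0, 0, 0, 0.031, 0.05, 0, 0, 0, 0, 0.05, 0, 0, 0, 0])

```text
time: 3.72
tool_pos: [0.6222, 0.1457, 0.3052]
ee_rot: [-3.141, 0.001, 1.274]
wrist_force: [0.7, -1.0, -0.3]
width: 0.0499
finger_force: 0.0
```

```bash
python3 - <<'E'
from bench import *
from h import *
import pickle
W=snapshot("wrist");cv2.imwrite("pics/w2.png",W["color"]);pickle.dump(W,open("w2.pkl","wb"))
print(proj(W,[[.516,.166,.124],[.545,.259,.124]]))
E
```

```text
[[183.10843102 202.0064692 ]
 [177.15158004 113.58208053]]
```

View pics/w2.png

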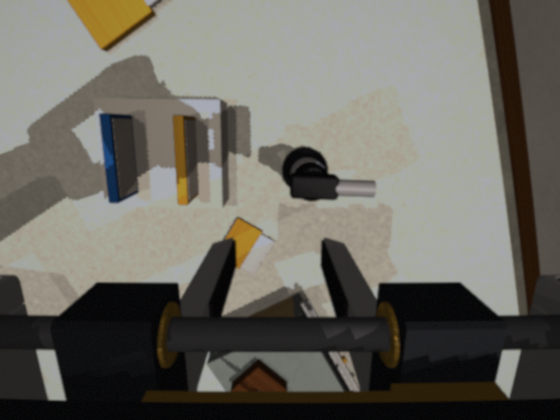

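The wrist view shows the brass holder's top edge from about (178,116) to (183,203), with the pale card side to the right (+x), the blue spare at (110,158), and the torch at (310,175). I'll measure the brass top at z 0.124.

```bash
python3 - <<'E'
from h import *
import pickle
from bench import get_obs
np.set_printoptions(precision=4,suppress=True)
W=pickle.load(open("w2.pkl","rb"));hsv=cv2.cvtColor(W["color"],cv2.COLOR_BGR2HSV)
m=cv2.inRange(hsv,(12,130,90),(30,255,255));m[:, :160]=0;m[:,205:]=0;m[:95]=0;m[212:]=0
c=max(cv2.findContours(m,0,2)[0],key=cv2.contourArea);r=cv2.minAreaRect(c);b=cv2.boxPoints(r);print(r,cv2.contourArea(c))
P=np.array([plane(W,q,.124) for q in b]);print(b,P)
print([np.linalg.norm(P[i]-P[i-1]) for i in range(4)],P.mean(0))
g=cv2.cvtColor(W["color"],cv2.COLOR_BGR2GRAY)
for y in(125,140,160,180,195):print(y,W["color"][y,168:204].tolist()[::2])
E
```

```text
((180.35166931152344, 159.5094757080078), (87.65141296386719, 10.107091903686523), 86.34777069091797) 756.0
[[172.5167 116.0947]
 [182.6033 115.4509]
 [188.1867 202.9243]
 [178.1001 203.5681]] [[0.5393 0.2581 0.124 ]
 [0.5499 0.2554 0.124 ]
 [0.5212 0.1633 0.124 ]
 [0.5098 0.166  0.124 ]]
[np.float64(0.09668391453763837), np.float64(0.010950454374720853), np.float64(0.09653696948204535), np.float64(0.011695159437936406)] [0.5301 0.2107 0.124 ]
125 [[106, 116, 125], [106, 117, 125], [94, 109, 122], [37, 85, 117], [25, 83, 120], [26, 87, 122], [25, 88, 125], [22, 82, 117], [34, 53, 69], [47, 52, 57], [39, 44, 48], [40, 44, 48], [41, 44, 50], [43, 47, 52], [57, 63, 68], [61, 67, 72], [61, 68, 73], [62, 68, 73]]
140 [[106, 116, 125], [107, 117, 126], [104, 114, 123], [60, 90, 115], [26, 84, 119], [25, 84, 121], [27, 87, 124], [25, 86, 122], [27, 63, 86], [49, 56, 65], [42, 46, 51], [43, 46, 51], [41, 46, 50], [42, 45, 50], [51, 57, 62], [61, 68, 73], [60, 67, 72], [61, 68, 73]]
160 [[105, 116, 125], [105, 115, 125], [105, 116, 125], [92, 108, 121], [36, 86, 116], [23, 84, 119], [26, 85, 121], [26, 86, 121], [22, 76, 108], [40, 56, 69], [48, 53, 59], [42, 46, 51], [42, 46, 51], [42, 45, 49], [46, 50, 55], [59, 65, 70], [64, 69, 75], [63, 69, 74]]
180 [[176, 171, 167], [176, 170, 167], [176, 170, 167], [173, 168, 165], [113, 125, 137], [34, 102, 133], [40, 133, 165], [45, 139, 169], [43, 136, 168], [47, 107, 138], [87, 93, 100], [65, 71, 78], [61, 68, 75], [61, 67, 74], [66, 73, 81], [102, 114, 122], [131, 144, 155], [131, 145, 156]]
195 [[174, 169, 166], [169, 170, 167], [164, 171, 167], [159, 171, 167], [138, 160, 164], [64, 138, 166], [44, 137, 170], [40, 133, 168], [38, 129, 169], [36, 112, 153], [64, 88, 106], [70, 77, 84], [58, 66, 74], [47, 60, 71], [66, 83, 95], [115, 129, 140], [130, 145, 155], [130, 146, 156]]
```

The measured top is 97 × 11 mm, centred at (0.530, 0.211) with the right width, so it's the 100 mm holder. I'll move over it and come down.

Request:
creep_tool(steps=[0.05, 0.012, -0.036, 0, 0, 0.05, 0.012, -0.036, 0, 0, 0.05, 0.0112, -0.0352, 0, 0, 0.05, 0, 0, 0, 0, 0.05, 0, 0, 0.035, 0, 0.05, 0, 0, 0.035, 0, 0.05, 0, 0, 0.035, 0, 0.05, 0, 0, 0.02, 0, 0.05, 0, 0, 0, 0, 0.05, 0, 0, 0, 0])

```text
time: 4.6
tool_pos: [0.5299, 0.2091, 0.1797]
ee_rot: [-3.14, 0.002, 1.273]
wrist_force: [0.1, 0.9, 0.1]
width: 0.0497
finger_force: 0.0
```

```bash
python3 - <<'E'
from bench import *
from h import *
import pickle
np.set_printoptions(precision=4,suppress=True)
W=snapshot("wrist");o=get_obs()
hsv=cv2.cvtColor(W["color"],cv2.COLOR_BGR2HSV)
m=cv2.inRange(hsv,(12,130,70),(30,255,255));pickle.dump(W,open("w3.pkl","wb"));cv2.imwrite("pics/w3.png",W["color"])
q=proj(W,[[.530,.2107,.124],[.5155,.1645,.124],[.5445,.257,.124]]);print(q,o["tool_pos"])
for c in cv2.findContours(m,0,2)[0]:
    if cv2.contourArea(c)>400:print(cv2.boundingRect(c),cv2.minAreaRect(c))
E
```

```text
[[276.1654 223.0705]
 [275.9043 281.2102]
 [276.4173 158.6196]] [0.531  0.2097 0.1819]
(286, 274, 48, 44) ((315.28912353515625, 303.7612609863281), (35.124786376953125, 53.35670852661133), 34.50851821899414)
(267, 157, 18, 126) ((274.8010559082031, 219.45753479003906), (15.570135116577148, 125.28584289550781), 1.432096242904663)
(109, 0, 109, 57) ((163.0, 28.0), (56.0, 108.0), 90.0)
```

View pics/w3.png

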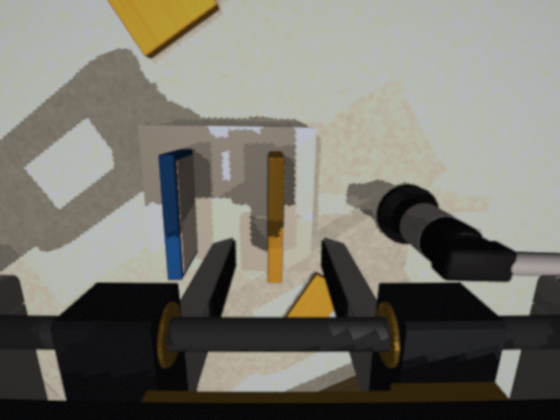

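The view shows the holder (columns 267–285, rows 157–283) centred between the fingers, with both the spare and the torch clear. I'll descend and grip.

Request:
creep_tool(steps=[0.05, 0, -0.001, 0.03, 0, 0.05, 0, 0, 0.03, 0, 0.05, 0, 0, 0.025, 0, 0.05, 0, 0, 0, 0, 0.05, 0, 0, 0, 0])

```text
time: 5.07
tool_pos: [0.5298, 0.2106, 0.0968]
ee_rot: [3.141, -0.0, 1.274]
wrist_force: [-0.2, 0.2, 0.1]
width: 0.0501
finger_force: 0.0
```

Request:
creep_tool(steps=[0, 0, 0, 0, 0, 0, 0, 0, 0, 0, 0, 0, 0, 0, 0, 0, 0, 0, 0, 0, 0, 0, 0, 0, 0, 0, 0, 0, 0, 0, 0, 0, 0, 0, 0, 0, 0, 0, 0, 0, 0, 0, 0, 0, 0, 0, 0, 0, 0, 0])

```text
time: 5.9
tool_pos: [0.5275, 0.2115, 0.096]
ee_rot: [-3.138, -0.0, 1.275]
wrist_force: [-4.9, 1.8, 5.9]
width: 0.012
finger_force: 29.8
```

Gripped at 12 mm with 30 N. Lifting slowly, straight up.

Request:
creep_tool(steps=[0, 0, 0, -0.005, 0, 0, 0, 0, -0.01, 0, 0, 0, 0, -0.01, 0, 0, 0, 0, -0.01, 0, 0, 0, 0, -0.015, 0, 0, 0, 0, -0.025, 0, 0, 0, 0, -0.035, 0, 0, 0, 0, -0.04, 0, 0, 0, 0, -0.035, 0, 0, 0, 0, -0.015, 0, 0, 0, 0, 0, 0, 0, 0, 0, 0, 0, 0, 0, 0, 0, 0])

```text
time: 6.98
tool_pos: [0.5292, 0.2104, 0.2943]
ee_rot: [-3.141, 0.001, 1.274]
wrist_force: [-0.8, 0.1, -2.2]
width: 0.0118
finger_force: 30.0
```

```bash
python3 - <<'E'
from bench import *
from h import *
import pickle
D=snapshot("side");W=snapshot("wrist")
pickle.dump((D,W),open("w4.pkl","wb"))
o=get_obs();t=o["tool_pos"];p=proj(D,[t])[0];x,y=int(p[0]),int(p[1]);print(p,t,o["wrist_force"],o["wrist_torque"])
c=cv2.resize(D["color"][max(0,y-60):y+60,max(0,x-60):x+60],(480,480),interpolation=cv2.INTER_CUBIC)
w=cv2.resize(W["color"][150:300,220:340],(320,400));w=cv2.copyMakeBorder(w,0,80,0,0,0)
cv2.imwrite("pics/w4.png",np.hstack([c,w]))
E
```

```text
[312.17816936 187.53712911] [0.52859436 0.21041716 0.29292866] [ 0.05521578  0.04487902 -2.0079165 ] [-0.00715572 -0.07443137 -0.00027109]
```

View pics/w4.png

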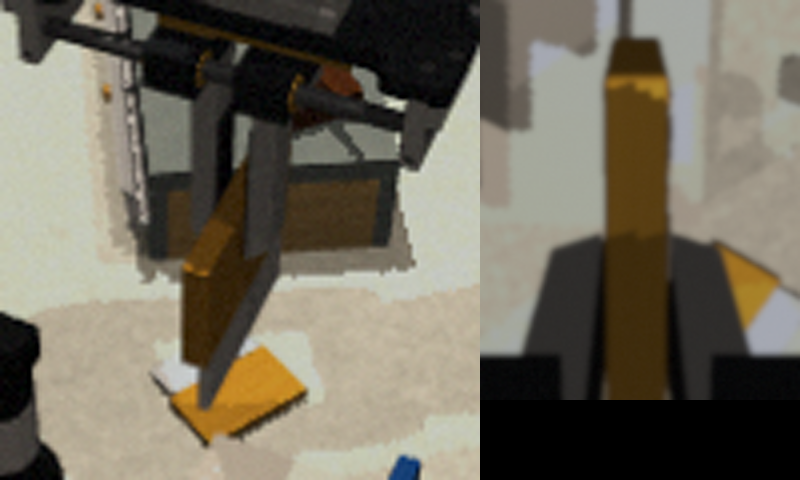

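It shows the holder hanging upright in the fingers with the card side to +x. Next I'll measure the grip offset along the holder's width.

```bash
python3 - <<'E'
from h import *
import pickle
np.set_printoptions(precision=4,suppress=True)
W3=pickle.load(open("w3.pkl","rb"))
for r in(157,283):print("w3 end",plane(W3,(275,r),.124))
D,W=pickle.load(open("w4.pkl","rb"));t=np.array([.5288,.2104,.2935]);a=1.274
ux=np.array([np.cos(a),np.sin(a),0])
hsv=cv2.cvtColor(W["color"],cv2.COLOR_BGR2HSV);print("col277 V",[(r,*map(int,hsv[r,277])) for r in range(160,186,2)])
for z in(.028,):
  for x in(.046,.048,.05,.052):print(x,proj(W,[t+ux*x+[0,0,z]]),"card bottom edge",proj(W,[t+ux*x+[0,0,z-.06]]))
print("lateral at top end",[plane(W,(c,182),t[2]+.028) for c in(267,291)])
E
```

```text
w3 end [0.5439 0.2584 0.124 ]
w3 end [0.5143 0.1632 0.124 ]
col277 V [(160, 30, 11, 139), (162, 34, 13, 133), (164, 19, 50, 81), (166, 18, 204, 50), (168, 18, 224, 49), (170, 19, 200, 51), (172, 18, 195, 51), (174, 19, 204, 50), (176, 18, 196, 56), (178, 19, 201, 104), (180, 19, 202, 131), (182, 19, 200, 106), (184, 19, 206, 93)]
0.046 [[275.5925 185.3407]] card bottom edge [[276.3853 168.567 ]]
0.048 [[275.5859 181.1556]] card bottom edge [[276.3824 165.4967]]
0.05 [[275.5793 176.9435]] card bottom edge [[276.3795 162.4123]]
0.052 [[275.5726 172.7042]] card bottom edge [[276.3767 159.3137]]
lateral at top end [array([0.5388, 0.2571, 0.3215]), array([0.5497, 0.2538, 0.3215])]
```

The grip is centred on the width to within 0.5 mm. The target TCP over the seat is (0.6375, −0.2061) with yaw 1.758, allowing for the 3 mm from body centre to tongue. Moving there while still high.

Request:
creep_tool(steps=[0, -0.0153, 0.0094, 0, 0, 0, -0.0305, 0.0188, 0, 0, 0, -0.0305, 0.0188, 0, 0, 0, -0.0305, 0.0188, 0, 0, 0, -0.0305, 0.0188, 0, 0, 0, -0.0305, 0.0188, 0, 0, 0, -0.0305, 0.0188, 0, 0, 0, -0.0305, 0.0188, 0, 0, 0, -0.0305, 0.0188, 0, 0, 0, -0.0305, 0.0188, 0, 0, 0, -0.0305, 0.0188, 0, 0, 0, -0.0305, 0.0188, 0, 0, 0, -0.0157, 0.0096, 0, 0, 0, 0, 0, 0, -0.121, 0, 0, 0, 0, -0.121, 0, 0, 0, 0, -0.121, 0, 0, 0, 0, -0.121, 0, 0, 0, 0, 0, 0, 0, 0, 0, 0, 0, 0, 0, 0, 0])

```text
time: 8.75
tool_pos: [0.6379, -0.2055, 0.2942]
ee_rot: [-3.14, -0.001, 1.756]
wrist_force: [0.4, 0.2, -1.6]
width: 0.0117
finger_force: 30.0
```

```bash
python3 - <<'E'
from bench import *
from h import *
np.set_printoptions(precision=4,suppress=True)
P=[get_obs()["tool_pos"]];Y=[get_obs()["ee_rot"]]
for n in range(2):
    s=snapshot("side");P.append(get_obs()["tool_pos"]);Y.append(get_obs()["ee_rot"])
p=np.mean(P,0);a=np.mean(Y,0)[2];d=np.array([.6375,-.2061])-p[:2]
print(p,a,"tool d",d@[np.cos(a),np.sin(a)],d@[np.sin(a),-np.cos(a)],"turn",-(1.758-a))
E
```

```text
[ 0.638  -0.2055  0.2946] 1.7568491974670353 tool d -0.0005121569433999225 -0.0005712059382700124 turn -0.0011508025329647342
```

Request:
creep_tool(steps=[0, -0.0004, 0, 0.02, 0, 0, 0, 0, 0.035, 0, 0, 0, 0, 0.035, 0, 0, 0, 0, 0.03, 0, 0, 0, 0, 0.015, 0, 0, 0, 0, 0, 0, 0, 0, 0, 0, 0, 0, 0, 0, 0, 0])

```text
time: 9.52
tool_pos: [0.6391, -0.2063, 0.1627]
ee_rot: [3.139, 0.002, 1.758]
wrist_force: [-0.3, -0.2, -1.6]
width: 0.0119
finger_force: 30.0
```

```bash
python3 - <<'E'
from bench import *
from h import *
import pickle
S=snapshot("scene");D=snapshot("side");pickle.dump((S,D),open("w5.pkl","wb"))
o=get_obs();t=o["tool_pos"];print(t,o["ee_rot"])
out=[]
for s in(S,D):
    p=proj(s,[[.636,-.207,.08]])[0];x,y=map(int,p);print(p)
    out.append(cv2.resize(s["color"][y-40:y+40,x-50:x+50],(400,320),interpolation=cv2.INTER_CUBIC))
cv2.imwrite("pics/w5.png",cv2.convertScaleAbs(np.hstack(out),alpha=1.4))
E
```

```text
[ 0.6394705  -0.20651725  0.16360018] [3.13731091e+00 2.96362758e-03 1.75854311e+00]
[194.81705513 159.67805942]
[281.93122736 130.39703621]
```

View pics/w5.png

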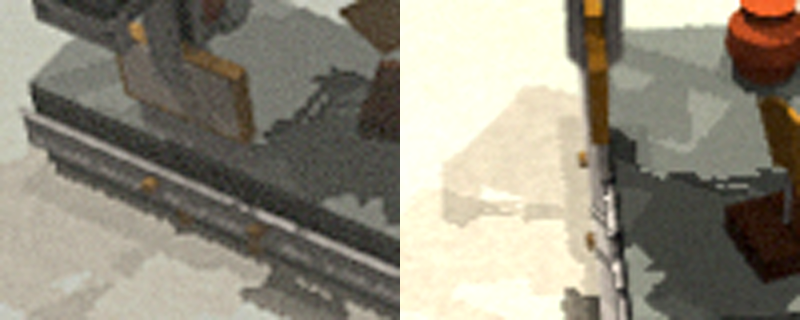

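It shows the white card to the front, with the holder above the channel and between the two screws. Readings put it 1–2 mm towards the lip, so I'll trim that by 1 mm and go down gently into the lead-in.

Request:
creep_tool(steps=[0, 0, -0.001, 0.01, 0, 0, 0, 0, 0.008, 0, 0, 0, 0, 0.005, 0, 0, 0, 0, 0.005, 0, 0, 0, 0, 0, 0, 0, 0, 0, 0, 0])

```text
time: 10.12
tool_pos: [0.6368, -0.206, 0.1316]
ee_rot: [-3.14, -0.001, 1.759]
wrist_force: [-0.6, -0.2, -1.9]
width: 0.0118
finger_force: 30.0
```

Request:
creep_tool(steps=[0, 0, 0, 0.004, 0, 0, 0, 0, 0.004, 0, 0, 0, 0, 0.004, 0, 0, 0, 0, 0, 0])

```text
time: 10.45
tool_pos: [0.6368, -0.2061, 0.1195]
ee_rot: [-3.141, -0.001, 1.759]
wrist_force: [0.6, -0.2, -2.2]
width: 0.0118
finger_force: 30.0
```

It's in the channel below the lip edge with no contact force. On to the pins.

Request:
creep_tool(steps=[0, 0, 0, 0.003, 0, 0, 0, 0, 0.003, 0, 0, 0, 0, 0.002, 0, 0, 0, 0, 0, 0, 0, 0, 0, 0, 0])

```text
time: 10.87
tool_pos: [0.637, -0.206, 0.1118]
ee_rot: [-3.141, -0.001, 1.759]
wrist_force: [-0.6, 0.1, -3.3]
width: 0.0118
finger_force: 30.0
```

Request:
creep_tool(steps=[0, 0, 0, 0.0015, 0, 0, 0, 0, 0.0015, 0, 0, 0, 0, 0, 0, 0, 0, 0, 0, 0])

```text
time: 11.2
tool_pos: [0.6371, -0.2062, 0.1093]
ee_rot: [-3.141, 0.0, 1.759]
wrist_force: [-1.3, -0.5, -0.9]
width: 0.012
finger_force: 30.0
```

Request:
creep_tool(steps=[0, 0, 0, 0.0015, 0, 0, 0, 0, 0.0015, 0, 0, 0, 0, 0, 0, 0, 0, 0, 0, 0])

```text
time: 11.53
tool_pos: [0.6372, -0.2064, 0.1078]
ee_rot: [3.141, 0.001, 1.759]
wrist_force: [-2.7, 0.6, 5.3]
width: 0.0119
finger_force: 30.0
```

Request:
creep_tool(steps=[0, 0, 0, 0.0015, 0, 0, 0, 0, 0, 0, 0, 0, 0, 0, 0])

```text
time: 11.78
tool_pos: [0.6372, -0.2064, 0.1062]
ee_rot: [3.141, 0.001, 1.759]
wrist_force: [-3.9, -0.8, 4.8]
width: 0.0114
finger_force: 30.0
```

Request:
creep_tool(steps=[0, 0, 0, 0.0015, 0, 0, 0, 0, 0, 0, 0, 0, 0, 0, 0])

```text
time: 12.03
tool_pos: [0.6372, -0.2064, 0.105]
ee_rot: [3.141, 0.001, 1.759]
wrist_force: [-3.4, 0.4, 5.8]
width: 0.0119
finger_force: 30.0
```

Request:
creep_tool(steps=[0, 0, 0, 0.001, 0, 0, 0, 0, 0, 0, 0, 0, 0, 0, 0])

```text
time: 12.28
tool_pos: [0.6372, -0.2064, 0.1043]
ee_rot: [3.141, 0.001, 1.759]
wrist_force: [-4.1, -0.0, 7.3]
width: 0.0115
finger_force: 30.0
```

Pins are compressing at about 8 N. The lip pushes back 4 N, so I'll ease off from it slightly and keep pressing until the force steps up at the floor.

Request:
creep_tool(steps=[0, 0, -0.0005, 0.001, 0, 0, 0, 0, 0, 0, 0, 0, 0, 0, 0])

```text
time: 12.53
tool_pos: [0.6371, -0.2064, 0.1042]
ee_rot: [3.139, 0.001, 1.759]
wrist_force: [-3.9, 1.6, 9.1]
width: 0.0119
finger_force: 30.0
```

Request:
creep_tool(steps=[0, 0, 0, 0.001, 0, 0, 0, 0, 0, 0, 0, 0, 0, 0, 0])

```text
time: 12.78
tool_pos: [0.6372, -0.2064, 0.1043]
ee_rot: [3.139, 0.002, 1.759]
wrist_force: [-5.8, 1.5, 12.6]
width: 0.0119
finger_force: 30.0
```

Request:
creep_tool(steps=[0, 0, 0, 0.001, 0, 0, 0, 0, 0, 0, 0, 0, 0, 0, 0])

```text
time: 13.03
tool_pos: [0.6373, -0.2064, 0.1042]
ee_rot: [3.138, 0.002, 1.759]
wrist_force: [-7.0, 0.7, 14.1]
width: 0.0121
finger_force: 30.0
```

Height has stopped at 0.1042 (expected home is 0.104) while force rises, so it's on the floor. I'll press a little firmer and relieve the lip side slightly, then check.

Request:
creep_tool(steps=[0, 0, -0.001, 0.0015, 0, 0, 0, -0.0005, 0.0015, 0, 0, 0, 0, 0, 0, 0, 0, 0, 0, 0, 0, 0, 0, 0, 0])

```text
time: 13.45
tool_pos: [0.6371, -0.2064, 0.1042]
ee_rot: [3.134, 0.004, 1.759]
wrist_force: [-6.1, 4.0, 21.6]
width: 0.0122
finger_force: 30.1
```

```bash
python3 - <<'E'
from bench import *
from h import *
np.set_printoptions(precision=4,suppress=True)
L=[]
for n in range(4):
    s=snapshot("scene" if n%2 else "side");o=get_obs();L.append(np.r_[o["tool_pos"],o["ee_rot"][1:],o["wrist_force"],o["wrist_torque"]])
    if n==0:D=s
    if n==1:S=s
print(np.mean(L,0),o["finger_force"],o["width"])
out=[]
for s in(S,D):
    x,y=map(int,proj(s,[[.636,-.207,.08]])[0])
    out.append(cv2.resize(s["color"][y-40:y+40,x-50:x+50],(400,320),interpolation=cv2.INTER_CUBIC))
cv2.imwrite("pics/w6.png",cv2.convertScaleAbs(np.hstack(out),alpha=1.4))
E
```

```text
[ 0.6371 -0.2064  0.1042  0.0037  1.7594 -6.3697  3.3002 20.8678  0.6513
  1.6478  0.0218] 30.059451162815094 0.01213644175351154
```

View pics/w6.png

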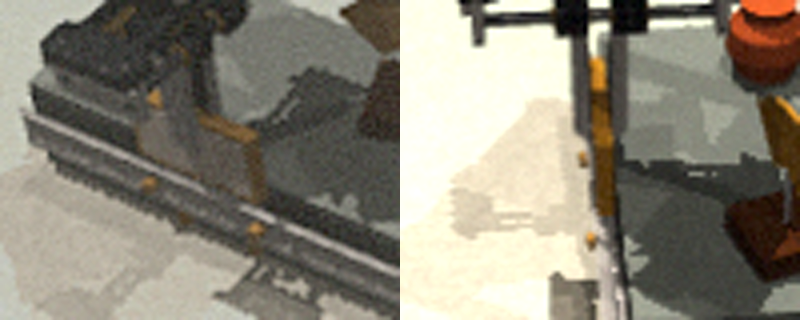

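The pictures show the holder seated behind the lip between the screws, its card to the front and everything else undisturbed. It's steady at z 0.1042 with about 21 N downward. Handing in.

```bash
python3 -c "
from bench import *
print(close_job())"
```

```text
the job is handed in; nothing more can be done
None
```

The brass label holder is in the channel behind the lip, centred over the pins with its white card to the front, and still held and pressed home at about 21 N for you to tighten the clamp screws; the job is handed in, at about 14 of the 43 s.

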